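Shelve the slide box behind the rack's lip

ROBOT

A 7-joint arm with a two-finger parallel gripper is mounted at the origin on the work surface. World frame = base frame: x ahead of the robot, y to its left, z up, the work surface at z = 0. Lengths are in m, angles in degrees, forces in N, time in s.
With the tool pointing down it reaches from about 0.425 to 0.8 m from the base axis. Payload 8.3 kg.
Tool frame: the origin (TCP) lies at the very end of the fingers, on their centre line; the grasp point (between the pads) lies 19 mm behind it (bot.tcp_to_grasp is the z of the grasp point in the tool frame, in m); z points along the fingers, y is the line along which they close (so a half turn about z gives the same grasp; the last joint's range is limited). The gripper opens to 85 mm and grips with 20 to 120 N. Pads are 22 mm wide; open, the fingers measure 114 mm over their backs; the gripper's body (76 mm by 85 mm) begins 54 mm behind the grasp point. The pads swing forward as they close: fully open they stand 13 mm farther back than shut.
Start: joints at [68.417, 21.967, 0.94, 78.501, -0.361, 79.538, -2.664], TCP at [0.193, -0.594, 0.231] pointing down, gripper open.
Joint ranges: [-169.22, 169.22], [-14.56, 117.87], [-87.37, 89.26], [10.42, 133.3], [-82.24, 262.24], [0.94, 117.77], [-172.7, 172.7]. Speed limits (degrees/s): [136.94, 136.94, 172.46, 172.46, 180, 180, 180].

INTERFACE

Orientations are given as [roll, pitch, yaw] about the fixed x, y, z axes, in that order (R = Rz(yaw) Ry(pitch) Rx(roll)).
In Python, from cell import bot gives the robot as it stands. The module is installed in compiled form; this text tells all that it offers.
- The arm moves only by the tool move_arm, never from a script. Its argument "targets" is a list of rows, each a list of 3 entries, a list of its own where there are three numbers: the opening, from -1 (shut) to 1 (fully open), then the shift along the tool's x, y, z in mm, then the turn about the tool's z in rad. A call has 1 to 12 rows; each row shifts and turns the commanded pose from where the row before left it, along the tool's axes as they then stand; what a row does not reach is not made up. A row lasts 1/8 s, in which the tool goes at most 62.5 mm and 10.7 degrees, less where a joint would pass 70% of its speed; a pose out of reach is approached as far as the arm can. A call is refused whole if a number of a shift passes 62.5 or a number of a turn 0.188, either way. A call with a gripper value outside its range is refused whole. The fingers move at their own pace and stop on an object; "newtons" is the grip in N (left out, the last holds). Time passes only in rows, so rows that do not move let the fingers close. It gives the time, the measured TCP pose, the force, the opening and the grip force at its end, in the units of the state.
- bot.get_state(): the state, without advancing time (a new reading comes with each control period).
- bot.read_camera(name): name is "scene" or "top" or "wrist"; returns the picture (480x640x3 uint8, red, green, blue); there is no depth.
- bot.camera_info(name): a dict with "mtx" (3x3 intrinsics, pixels), "k1" (the pictures are not rectified: a ray, as slopes to the right and down, at radius r is drawn at 1 + k1 r^2 times it, then the intrinsics apply), "cam_to_world" (4x4, takes a point from camera to world coordinates); the wrist camera has in their place "mount" (4x4, takes a point from camera to tool coordinates, whose origin is the TCP and whose axes are the flange's). Camera axes: x right, y up, looking along -z (the intrinsics and any distortion apply to the point x, -y, -z); pixel columns grow to the right and rows downward; lengths in m; the calibration is good to about 2 mm. A picture is of the moment at which its call begins: read the wrist's pose just before it. camera_info takes no time and is no camera call.
- bot.finish_job(): hands the job in; it is judged then, once.
The state is a dict: "time": time; "joints": joint angles; "qd": joint speeds; "joint_torque": joint torques, N m; "tcp_pos": TCP position; "tcp_rot": TCP orientation; "wrist_force": force on the tool from outside, world axes, zero at the start; "ft_torque": the same for the moment, N m; "gripper_width": finger opening in m; "grip_force": force on a finger pad.
Only numpy, scipy, OpenCV 4.12 (cv2) and the standard library are available. Lean on these libraries where they do the work, as an engineer would, in place of code of your own. Each camera call takes 0.05 s, during which the arm holds its last target. There are 200 camera calls.

TASK

Take the blue slide box off the free-spinning desk turntable and put it away in the empty bay of the rack, the one under the blue tag: over the front lip, pushed in against the orange sprung plate until its end is past the lip, and down behind it, so that it lies flat on the bay's floor with its white-labelled end facing out and the spring holding it against the lip. Under the clear cover there is no room for the gripper; do not ram the box or lean hard on the rack. Leave the spray bottle standing on the turntable, and do not disturb the grey boxes or the things on the desk.

Things in the scene. Friction and masses are not known exactly. Their poses are not given: they have to be found in the camera images.
- slide_box: Blue rigid slide box, 160 mm long (x) x 58 mm wide (y) x 46 mm high, 0.2 to 0.45 kg, evenly filled. Origin: centre of its underside; z up, -x points to its labelled end. It lies flat on the turntable, labelled end roughly towards the robot. Gripped across its 58 mm width with about 80 N it can be lifted even 35 mm from one end.
- label_end (a point): Centre of the box's labelled end face (white label; a black band and a white top label are also near this end), 80 mm from the box's centre, 23 mm above its underside.
- rack: Fixed white rack, 254 mm wide, 194 mm deep, with three side-by-side bays open towards the robot. Origin: on the desk under the middle of the front lip's outer face; x points into the bays, y left along the lip, z up. Bay centres at y = -83, 0, 83 mm; floors at z = 6 mm. Each bay is 78 mm wide and runs from x = 8 mm to a 50 mm high rear stop at x = 186 mm.
- lip (a point): Middle of the top of the rack's grey front lip, on its outer face. The lip runs along the whole front, 8 mm thick (rack x 0 to 8 mm), its top at z = 38 mm (32 mm above the bay floors).
- cover (a point): Middle of the front edge of the rack's clear fixed cover, at its underside (z = 111 mm). The cover is 5 mm thick and spans rack x = 30 to 194 mm. The 50 mm high dividers between the bays and the side walls up to the cover also begin at x = 30 mm.
- bay_tag: Marks the empty bay. Blue tag, 56 x 16 x 4 mm, on the front edge of the cover (top at z = 120 mm). This origin lies not on the tag but at desk height below the bay's middle: 97 mm behind the lip's outer face, on the bay's centre line, z = 0; axes parallel to the rack's. The box in place has its origin 6 mm above it and 9 mm nearer to the lip.
- follower (a joint): How far the orange sprung plate at the back of the tagged bay is pushed in, m: 0 (at rest) to 0.022. It pushes back towards the lip with 2 N at 0, rising 1 N per 10 mm. The box in place, lying against the lip, keeps it at about 0.010; a box with one end still up on the lip leans its top corner on it and needs up to 0.018 to pass.
- follower_face (a point): Middle of the plate's front face, which is 66 mm wide and spans z = 8 to 64 mm; at rest it stands at rack x = 158 mm. The spring's push can hold the box's end up by friction, so that it may hang on the lip instead of dropping and need pressing down.
- turntable: Base of the desk turntable: fixed, its origin on the desk on the spin axis. On it a round wooden disc, 320 mm across, top at z = 40 mm, that spins freely (no motor, hardly any friction) about the vertical.
- turntable_disc (a joint): Angle of the turntable's disc, rad, anticlockwise from above.
- stock_a: Grey slide box of the same size in another bay; origin at the centre of its underside. Leave alone.
- stock_b: Second grey slide box, in the remaining bay; origin at the centre of its underside. Leave alone.
- cleaner: White spray bottle with blue cap, 42 mm across, 140 mm high, standing on the turntable beyond the box; origin at the centre of its underside, z up. May ride along with the disc but must stay standing.
- stapler: Green stapler, 150 x 36 x 57 mm, on the desk at the right; origin under its centre. Leave alone.
- hole_punch: Hole punch, 120 mm wide, about 80 mm high, on the desk at the right; origin under its centre. Leave alone.
- tape_dispenser: Black tape dispenser, 150 x 60 x 97 mm, on the desk right of the robot; origin under its centre. Leave alone.
- mug: White mug, 80 mm across, 95 mm high, at the back; origin under its centre. Leave alone.
Things that resemble listed ones, but are neither listed nor needed, are in the scene too. There is more than one size of the slide_box; the job needs the larger. Leave any pink or red look-alike of the cleaner alone.

How it is judged (in metres and radians):
On the way:
1. the slide box is lifted clear of the turntable (height (world z) of slide_box above 0.065 m and contact force between slide_box and turntable below 0.1 N), for 0.2 s.
At the end, for the whole second after the job is handed in: The blue box lies still and flat (0.06 rad) on the floor of the tagged bay behind the lip and against it (gap under 11 mm), within 14 mm of the bay's centre line, 5 mm in height, aligned within 0.16 rad, labelled end at the lip; the spray bottle stands on the turntable (x of slide_box in the frame of bay_tag between -0.014 and 0.002 m and y of slide_box in the frame of bay_tag between -0.014 and 0.014 m and z of slide_box in the frame of bay_tag between 0.002 and 0.011 m and angle between the x axis of slide_box and the x axis of bay_tag, either way round below 0.16 rad and angle between slide_box's own z axis and vertical below 0.06 rad and x of label_end in the frame of bay_tag below -0.06 m and linear speed of slide_box below 0.02 m/s and angular speed of slide_box below 0.1 rad/s and angle between cleaner's own z axis and vertical below 0.2 rad and height (world z) of cleaner between 0.035 and 0.05 m); the robot touches nothing.
It fails at once if a grey slide box is moved more than 15 mm (distance of any of stock_a, stock_b from where it was at the start of the episode above 0.015 m).
It fails at once if the spray bottle is knocked over or off the turntable (angle between cleaner's own z axis and vertical above 0.5 rad or height (world z) of cleaner below 0.02 m).
It fails at once if something on the desk is moved more than 25 mm (distance of any of stapler, tape_dispenser, mug, hole_punch from where it was at the start of the episode above 0.025 m).
It fails at once if the robot pushes or leans on the rack or rams the box with more than 90 N (contact force between any of the arm, the fingers, slide_box and rack above 90 N).
It also fails if it takes over 59 s, if anything falls off the work surface, if the arm or the gripper's body presses on something with over 40 N, if the wrist force passes 120 N, or if a joint passes its speed limit or range.

## Working session

There is one attempt and no reset: what is moved stays moved. The work goes in short steps, Python scripts to look and compute and a tool call to move; the robot and the scene stay as the last step left them, time stands still between calls to the robot, and variables do not carry over. Pictures are saved under pics/ and viewed, at most 10 in all, crops included, and the job is handed in when it is done.

Besides the shell and the picture viewer there is one more tool, called after ">>>" by a JSON object that holds its "api" and its "payload". move_arm: Moves the arm, as the interface text tells. Its arguments: {"type":"object","properties":{"targets":{"type":"array","items":{"type":"array"}},"newtons":{"type":"number"}},"required":["targets"]}

```bash
mkdir -p pics; cat > h.py <<'E'
import numpy as np, cv2
from cell import bot
from scipy.spatial.transform import Rotation as R
def pose():
    s=bot.get_state(); T=np.eye(4); T[:3,:3]=R.from_euler('xyz',s['tcp_rot'],degrees=True).as_matrix(); T[:3,3]=s['tcp_pos']; return T
def grab(n,f=None):
    T=pose(); im=bot.read_camera(n); 
    if f: cv2.imwrite('pics/'+f,im[:,:,::-1])
    c=bot.camera_info(n); M=np.array(c['cam_to_world']) if 'cam_to_world' in c else T@np.array(c['mount'])
    return im,(np.array(c['mtx']),c['k1'],M)
def ray(cam,u,v):
    K,k,M=cam; d=np.linalg.inv(K)@[u,v,1.]; d=d[:2]; s=d.copy()
    for _ in range(30): s=d/(1+k*(s@s))
    return M[:3,3],M[:3,:3]@[s[0],-s[1],-1]
def onz(cam,u,v,z):
    o,d=ray(cam,u,v); return o+d*(z-o[2])/d[2]
def tri(a,b):
    (o,d),(p,e)=a,b; t=np.linalg.lstsq(np.c_[d,-e],p-o,rcond=None)[0]; x,y=o+d*t[0],p+e*t[1]
    return (x+y)/2,np.linalg.norm(x-y)
def proj(cam,P):
    K,k,M=cam; q=np.linalg.inv(M)@np.r_[P,1]; s=np.array([q[0],-q[1]])/-q[2]; s=s*(1+k*(s@s)); return (K@[*s,1])[:2]
E
python3 - <<'E'
from h import *
for n in('scene','top','wrist'):
    im,c=grab(n,n+'0.png'); print(n,c[0].round(1).tolist(),c[1],c[2].round(3).tolist())
print(bot.get_state(), bot.tcp_to_grasp)
E
```

```text
scene [[437.9, 0.0, 321.9], [0.0, 437.9, 247.3], [0.0, 0.0, 1.0]] -0.051276368068112005 [[-0.141, -0.634, 0.76, 1.664], [0.99, -0.087, 0.111, 0.208], [-0.005, 0.768, 0.64, 1.063], [0.0, 0.0, 0.0, 1.0]]
top [[498.0, 0.0, 318.0], [0.0, 498.0, 229.3], [0.0, 0.0, 1.0]] -0.06430315478865874 [[0.029, 0.986, -0.166, 0.261], [-0.999, 0.032, 0.013, 0.039], [0.018, 0.166, 0.986, 1.742], [0.0, 0.0, 0.0, 1.0]]
wrist [[331.6, 0.0, 316.6], [0.0, 331.6, 245.1], [0.0, 0.0, 1.0]] -0.04793570015563232 [[0.308, 0.919, 0.246, 0.254], [-0.951, 0.298, 0.078, -0.573], [-0.002, -0.258, 0.966, 0.373], [0.0, 0.0, 0.0, 1.0]]
{'time': 0.15, 'joints': array([68.41756914, 22.00523393,  0.9380804 , 78.54676906, -0.36190923,
       79.53776806, -2.66407207]), 'qd': array([ 0.01713436, -0.12110074,  0.06377871, -0.17002603,  0.05546385,
        0.00900944, -0.05785504]), 'joint_torque': array([ 1.97586123e-03, -6.28156042e+01,  8.45746882e-01, -3.72164690e+01,
        1.68385240e-02,  1.09913573e-02,  3.92256288e-05]), 'tcp_pos': array([ 0.19284044, -0.59410146,  0.23050275]), 'tcp_rot': array([-1.79912991e+02, -2.71308102e-04,  1.79823514e+01]), 'wrist_force': array([0.53391646, 1.27946939, 0.18377467]), 'ft_torque': array([-0.02391336, -0.00611826,  0.03891605]), 'grip_force': 0.0, 'gripper_width': 0.08524403150968263} -0.0187
```

View pics/scene0.png

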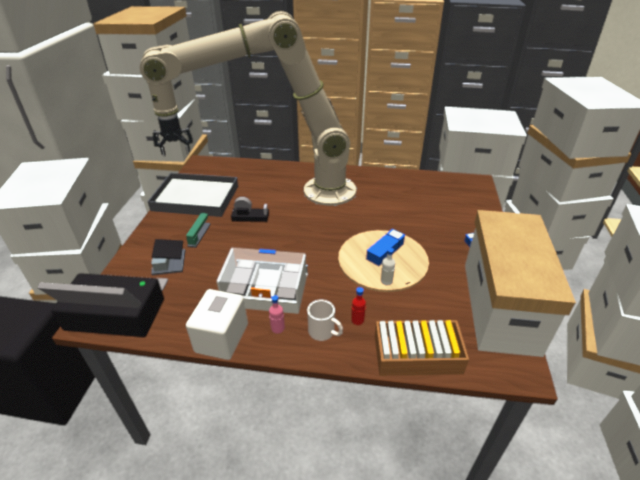

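View pics/top0.png

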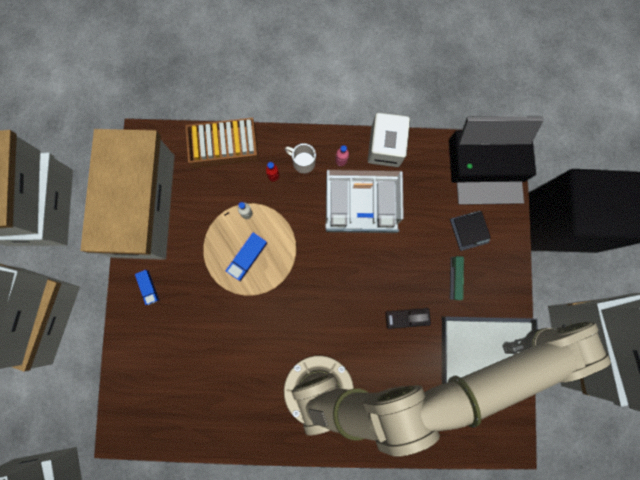

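The large blue box lies on the turntable at about (246,256) in the top view. The smaller look-alike is on the desk at (147,287). The rack is at about (365,200), with the blue tag on its middle bay at (365,215). The cleaner is the white bottle at (244,210), and the red (272,171) and pink (342,155) bottles are look-alikes. I'll measure and make one confirming crop.

```bash
python3 - <<'E'
from h import *
T,ct=grab('top'); S,cs=grab('scene')
def blobs(im,name,lo=(100,120,60),hi=(130,255,255)):
    h=cv2.cvtColor(im,cv2.COLOR_RGB2HSV); m=cv2.inRange(h,lo,hi); n,l,st,ce=cv2.connectedComponentsWithStats(m)
    for i in range(1,n):
        if st[i,4]>12:
            r=cv2.minAreaRect(np.argwhere(l==i)[:,::-1].astype(np.float32)); print(name,st[i].tolist(),ce[i].round(1), cv2.boxPoints(r).round(1).tolist())
blobs(T,'top'); blobs(S,'scene')
blobs(T,'orange top',(5,150,100),(14,255,255)); blobs(S,'orange scene',(5,150,100),(14,255,255))
a=cv2.resize(T[160:300,195:415],None,fx=3.6,fy=3.6,interpolation=cv2.INTER_CUBIC)
cv2.imwrite('pics/crop1.png',a[:,:,::-1]); 
b=cv2.resize(S[220:320,210:440],None,fx=3.4,fy=3.4,interpolation=cv2.INTER_CUBIC)
cv2.imwrite('pics/crop2.png',b[:,:,::-1])
E
```

```text
top [341, 145, 6, 7, 32] [343.3 148.2] [[341.0, 145.0], [346.0, 145.0], [346.0, 151.0], [341.0, 151.0]]
top [267, 162, 7, 7, 35] [270.1 164.9] [[266.0, 165.0], [270.0, 161.0], [274.0, 165.0], [270.0, 169.0]]
top [239, 202, 6, 7, 33] [241.5 204.9] [[239.0, 202.0], [244.0, 202.0], [244.0, 208.0], [239.0, 208.0]]
top [357, 213, 16, 5, 67] [365.1 214.7] [[357.0, 213.0], [372.0, 213.0], [372.0, 217.0], [357.0, 217.0]]
top [226, 233, 40, 47, 685] [248.1 253.4] [[225.3000030517578, 270.0], [252.39999389648438, 231.8000030517578], [266.70001220703125, 241.89999389648438], [239.60000610351562, 280.20001220703125]]
top [135, 270, 23, 35, 375] [145.1 284.7] [[133.89999389648438, 273.5], [146.60000610351562, 269.0], [157.6999969482422, 300.20001220703125], [145.0, 304.70001220703125]]
scene [368, 232, 37, 33, 583] [383.8 247.6] [[363.6000061035156, 252.8000030517578], [395.8999938964844, 225.39999389648438], [407.5, 239.10000610351562], [375.1000061035156, 266.3999938964844]]
scene [465, 235, 7, 10, 37] [467.9 239.5] [[463.0, 238.0], [466.5, 234.5], [472.5, 240.5], [469.0, 244.0]]
scene [260, 24
[... 964 characters left out ...]
]]
orange scene [104, 212, 93, 64, 2366] [147.6 242.6] [[101.69999694824219, 270.1000061035156], [166.6999969482422, 191.6999969482422], [200.1999969482422, 219.5], [135.1999969482422, 297.8999938964844]]
orange scene [251, 287, 19, 10, 115] [259.9 292. ] [[250.39999389648438, 294.79998779296875], [251.10000610351562, 286.79998779296875], [269.70001220703125, 288.5], [269.0, 296.5]]
orange scene [419, 359, 29, 5, 55] [431.  360.5] [[418.8999938964844, 360.0], [446.79998779296875, 357.70001220703125], [447.1000061035156, 360.8999938964844], [419.20001220703125, 363.20001220703125]]
orange scene [425, 365, 9, 3, 13] [429.3 365.4] [[425.0, 365.0], [433.0, 365.0], [433.0, 367.0], [425.0, 367.0]]
```

View pics/crop1.png

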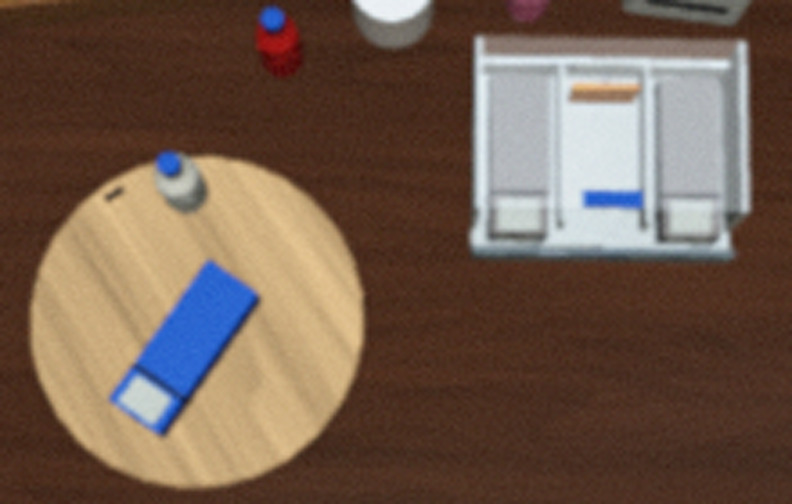

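View pics/crop2.png

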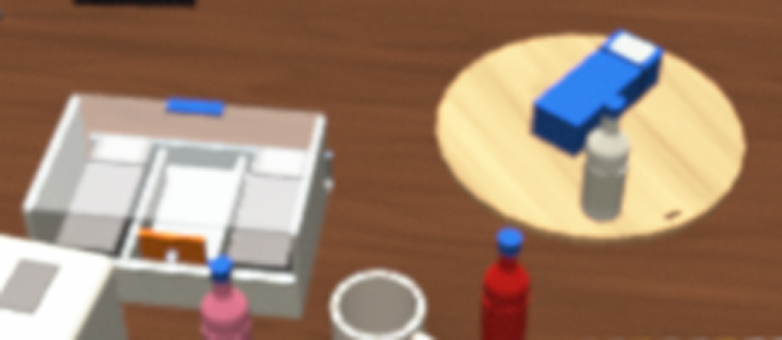

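The crops confirm the following:
- **Slide box:** the blue box at (246,256) on the disc is the long one, with a white top label and a black band. Its label end is at (233,275). The desk box at (147,287) is shorter.
- **Cleaner:** it stands at (244,210).
- **Bay:** the empty middle bay is under the blue tag at (365,215), with the orange plate behind it.

```bash
python3 - <<'E'
from h import *
_,ct=grab('top'); _,cs=grab('scene')
t=lambda x,y:((x+.5)/3.6-.5+195,(y+.5)/3.6-.5+160)
s=lambda x,y:((x+.5)/3.4-.5+210,(y+.5)/3.4-.5+220)
tp=dict(FL=t(210,261),FR=t(259,298),NL=t(110,398),NR=t(164,434)); sc=dict(FL=s(578,120),FR=s(537,101),NL=s(662,50),NR=s(623,31))
P={}
for k in tp:
    p,e=tri(ray(ct,*tp[k]),ray(cs,*sc[k])); q=onz(ct,*tp[k],.086); P[k]=q; print(k,p.round(4),round(e,4),q.round(4))
c=sum(P.values())/4; d=P['FL']+P['FR']-P['NL']-P['NR']; print('c',c,'L',np.linalg.norm(d)/2,'yaw',np.degrees(np.arctan2(d[1],d[0])))
print('cleaner cap',tri(ray(ct,241.5,204.9),ray(cs,*s(615,102))))
print('tag',tri(ray(ct,365.1,214.7),ray(cs,266.9,250.9)))
for k,p in dict(lipL=t(474,245),lipR=t(731,250)).items(): print(k,onz(ct,*p,.038))
print('ttcentre',onz(ct,*t(197,322),.04))
E
```

```text
FL [0.5221 0.2371 0.0908] 0.0036 [0.523  0.2359 0.086 ]
FR [0.4896 0.1925 0.0834] 0.0076 [0.4895 0.1885 0.086 ]
NL [0.3918 0.3222 0.0875] 0.0014 [0.3919 0.3218 0.086 ]
NR [0.3603 0.276  0.084 ] 0.011 [0.3604 0.2701 0.086 ]
c [0.44120338 0.25406073 0.086     ] L 0.1547276240152329 yaw -32.78081106271217
cleaner cap (array([0.59540145, 0.26751881, 0.17886516]), np.float64(0.002724812713116948))
tag (array([ 0.58784001, -0.13624385,  0.12131086]), np.float64(0.0020928002034143922))
lipL [ 0.55440664 -0.0119118   0.038     ]
lipR [ 0.55759158 -0.26099565  0.038     ]
ttcentre [0.47085489 0.25077053 0.04      ]
```

>>> {"api": "move_arm", "payload": {"targets": [[1,[0,0,-30],0.157],[1,[0,0,-30],0.157],[1,[29,-51,0],0],[1,[29,-51,0],0],[1,[29,-51,0],0],[1,[29,-51,0],0],[1,[29,-51,0],0],[1,[29,-51,0],0],[1,[29,-51,0],0],[1,[29,-51,0],0],[1,[29,-51,0],0],[1,[0,0,0],0]], "newtons": 80}}

```text
time: 1.85
tcp_pos: [0.4558, -0.1303, 0.2916]
tcp_rot: [-179.9, -0.1, 0.5]
wrist_force: [-1.0, -0.8, -0.5]
gripper_width: 0.0855
grip_force: 0.0
```

```bash
python3 - <<'E'
from h import *
s=bot.get_state(); print(s['time'],s['tcp_pos'],s['tcp_rot'],abs(s['qd']).max())
im,c=grab('wrist','w1.png'); np.savez('w1.npz',im=im,M=c[2])
for p in [(.556,-.012,.038),(.556,-.261,.038),(.588,-.136,.116)]: print(proj(c,p))
E
```

```text
1.85 [ 0.45583442 -0.1302748   0.2915949 ] [-1.79926468e+02 -6.51948417e-02  5.20713255e-01] 5.4530957098027955
[214.6378116  124.52345442]
[433.07275221 126.64513904]
[325.66625578  78.94687711]
```

View pics/w1.png

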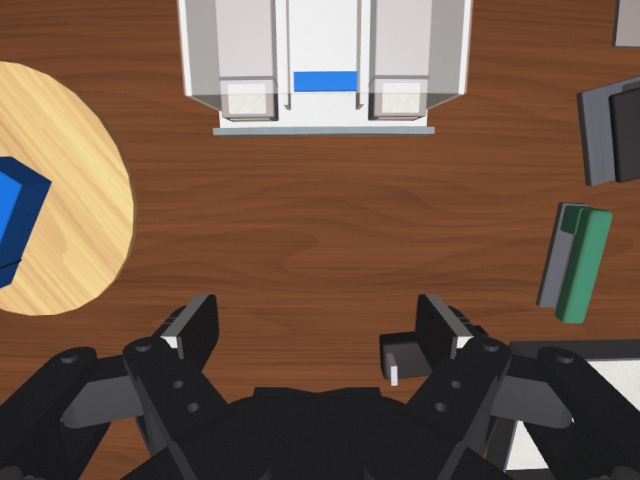

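The wrist view shows the lip strip at rows 128–134, columns 214–434. The tag spans columns 293–357 with its bottom edge at row 92, and the middle bay's dividers are at columns 288 and 361. Next I'll measure the lip and tag edges precisely.

```bash
python3 - <<'E'
from h import *
d=np.load('w1.npz'); im=d['im']; ci=bot.camera_info('wrist'); c=(np.array(ci['mtx']),ci['k1'],d['M'])
g=im.astype(int)
for u in (225,325,425): print(u,[(v,*g[v,u]) for v in range(123,139)])
for v in (131,): print([(u,*g[v,u]) for u in list(range(210,218))+list(range(430,438))])
h=cv2.cvtColor(im,cv2.COLOR_RGB2HSV); m=cv2.inRange(h,(100,120,60),(130,255,255)); n,l,st,ce=cv2.connectedComponentsWithStats(m)
for i in range(1,n):
    if st[i,4]>100: print(st[i],ce[i], cv2.boxPoints(cv2.minAreaRect(np.argwhere(l==i)[:,::-1].astype(np.float32))).round(1).tolist())
E
```

```text
225 [(123, np.int64(237), np.int64(237), np.int64(237)), (124, np.int64(237), np.int64(237), np.int64(237)), (125, np.int64(236), np.int64(237), np.int64(236)), (126, np.int64(236), np.int64(237), np.int64(236)), (127, np.int64(227), np.int64(228), np.int64(228)), (128, np.int64(160), np.int64(166), np.int64(168)), (129, np.int64(152), np.int64(163), np.int64(171)), (130, np.int64(154), np.int64(164), np.int64(172)), (131, np.int64(154), np.int64(164), np.int64(172)), (132, np.int64(154), np.int64(164), np.int64(171)), (133, np.int64(154), np.int64(164), np.int64(171)), (134, np.int64(135), np.int64(142), np.int64(146)), (135, np.int64(91), np.int64(93), np.int64(90)), (136, np.int64(97), np.int64(87), np.int64(80)), (137, np.int64(111), np.int64(79), np.int64(62)), (138, np.int64(118), np.int64(73), np.int64(46))]
325 [(123, np.int64(237), np.int64(237), np.int64(237)), (124, np.int64(237), np.int64(237), np.int64(237)), (125, np.int64(237), np.int64(237), np.int64(237)), (126, np.int64(205), np.int64(208), np.int64(205)), (127, np.int64(162), np.int64(169), np.int64(174)), (128, np
[... 1916 characters left out ...]
p.int64(163), np.int64(171)), (433, np.int64(155), np.int64(161), np.int64(167)), (434, np.int64(146), np.int64(135), np.int64(132)), (435, np.int64(123), np.int64(74), np.int64(47)), (436, np.int64(129), np.int64(78), np.int64(50)), (437, np.int64(126), np.int64(76), np.int64(48))]
[ 294   71   63   21 1230] [325.35528455  80.76422764] [[293.70001220703125, 71.5], [356.0, 70.5], [356.29998779296875, 90.0], [294.0, 91.0]]
[   0  157   51  110 3610] [ 17.8867036  206.35373961] [[0.0, 266.0], [0.0, 157.0], [50.0, 157.0], [50.0, 266.0]]
[  0 262  19  26 271] [  7.04059041 274.2103321 ] [[-5.699999809265137, 285.0], [4.300000190734863, 257.1000061035156], [18.0, 262.0], [8.0, 289.8999938964844]]
```

>>> {"api": "move_arm", "payload": {"targets": [[1,[0,-59,0],0],[1,[0,-59,0],0],[1,[0,-59,0],0],[1,[0,-59,0],0],[1,[0,-59,0],0],[1,[-28,-59,0],0],[1,[-28,-59,0],0],[1,[0,0,0],0.146],[1,[0,0,0],0.146],[1,[0,0,0],0.146],[1,[0,0,0],0.146],[1,[0,0,0],0]]}}

```text
time: 3.4
tcp_pos: [0.4013, 0.271, 0.2913]
tcp_rot: [180.0, -0.0, -33.6]
wrist_force: [0.7, -0.7, -0.1]
gripper_width: 0.0854
grip_force: 0.0
```

```bash
python3 - <<'E'
from h import *
d=np.load('w1.npz'); ci=bot.camera_info('wrist'); c=(np.array(ci['mtx']),ci['k1'],d['M'])
for p in [(225,134.2),(325,133.3),(425,133.4),(212.7,131),(434.3,130.5)]: print(onz(c,*p,.038).round(4))
print('tag low edge',onz(c,325.2,92,.111).round(4))
s=bot.get_state(); print(s['time'],s['tcp_pos'],s['tcp_rot'],abs(s['qd']).max())
im,c=grab('wrist','w2.png'); np.savez('w2.npz',im=im,M=c[2])
E
```

```text
[ 0.5454 -0.0233  0.038 ]
[ 0.5469 -0.1378  0.038 ]
[ 0.5484 -0.2523  0.038 ]
[ 0.5489 -0.0093  0.038 ]
[ 0.5518 -0.2628  0.038 ]
tag low edge [ 0.578  -0.1358  0.111 ]
3.4 [0.40134029 0.27096709 0.29128407] [ 1.79978417e+02 -3.14808793e-02 -3.35627879e+01] 4.5112004357740165
```

View pics/w2.png

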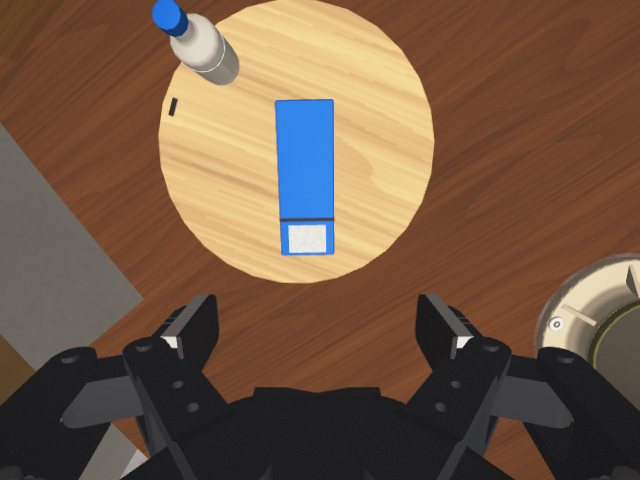

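The box is directly below, with its top face at columns 276–334 and rows 100–254. The label end is at the bottom, nearest the gripper, and the bottle stands clear at (205,45).

```bash
cat > box.py <<'E'
from h import *
def box(c,im,z):
    h=cv2.cvtColor(im,cv2.COLOR_RGB2HSV); m=cv2.inRange(h,(100,120,110),(130,255,255)); n,l,st,ce=cv2.connectedComponentsWithStats(m)
    m=cv2.morphologyEx(m,cv2.MORPH_CLOSE,np.ones((9,9)))
    cs=max(cv2.findContours(m,0,2)[0],key=cv2.contourArea)
    q=cv2.approxPolyDP(cs,8,True)[:,0]; print('px',q.tolist())
    w=np.array([onz(c,u,v,z)[:2] for u,v in cs[:,0]]).astype(np.float32)
    r=cv2.minAreaRect(w*1000); print('rect',r); return q
E
python3 - <<'E'
from box import *
d=np.load('w2.npz'); ci=bot.camera_info('wrist'); c=(np.array(ci['mtx']),ci['k1'],d['M'])
q=box(c,d['im'],.086)
P=[onz(c,u,v,.086) for u,v in q]; print(np.array(P).round(4).tolist())
T,ct=grab('top'); S,cs=grab('scene')
box(ct,T,.086)
s=bot.get_state(); print(s['tcp_pos'])
E
```

```text
px [[331, 99], [275, 102], [282, 254], [333, 253]]
rect ((441.2467041015625, 258.54168701171875), (56.79365921020508, 158.08216857910156), 57.278934478759766)
[[0.4934, 0.1935, 0.086], [0.5215, 0.2407, 0.086], [0.3903, 0.3242, 0.086], [0.3604, 0.2772, 0.086]]
px [[254, 233], [240, 250], [249, 264], [265, 243]]
rect ((467.9518127441406, 238.47369384765625), (56.90106201171875, 94.58570861816406), 57.37454605102539)
[0.40091386 0.27172864 0.29134048]
```

>>> {"api": "move_arm", "payload": {"targets": [[1,[-4,-10.5,45],-0.015],[1,[0,0,45],0],[1,[0,0,45],0],[1,[0,0,45],0],[1,[0,0,20],0],[1,[0,0,20],0],[1,[0,0,20],0],[1,[0,0,0],0]], "newtons": 80}}

```text
time: 4.55
tcp_pos: [0.4022, 0.2826, 0.0502]
tcp_rot: [179.9, 0.1, -32.5]
wrist_force: [-0.0, 0.1, 0.4]
gripper_width: 0.0857
grip_force: 0.0
```

```bash
python3 - <<'E'
from box import *
s=bot.get_state(); print(s['time'],s['tcp_pos'],s['tcp_rot'])
im,c=grab('wrist'); q=box(c,im,.086)
M=pose(); d=np.array([.4033,.2828,0])-M[:3,3]; print('to go in tool',(M[:3,:3].T@d)*1000)
E
```

```text
4.55 [0.40217953 0.28257452 0.05018015] [ 1.79851253e+02  6.64632724e-02 -3.25204134e+01]
px [[218, 0], [237, 320], [394, 320], [415, 0]]
rect ((451.5408630371094, 251.939697265625), (56.54027557373047, 100.44291687011719), 57.355812072753906)
to go in tool [ 6.99001809e-01 -1.26975893e-02  5.12210372e+01]
```

>>> {"api": "move_arm", "payload": {"targets": [[-1,[0,0,0],0],[-1,[0,0,0],0],[-1,[0,0,0],0],[-1,[0,0,0],0],[-1,[0,0,0],0],[-1,[0,0,0],0],[-1,[0,0,0],0]], "newtons": 80}}

```text
time: 5.48
tcp_pos: [0.4037, 0.2839, 0.0527]
tcp_rot: [-179.9, -0.1, -32.6]
wrist_force: [-0.9, -1.1, 6.5]
gripper_width: 0.0571
grip_force: 86.0
```

>>> {"api": "move_arm", "payload": {"targets": [[-1,[0,0,-10],0],[-1,[0,0,-20],0],[-1,[0,0,-30],0],[-1,[0,0,-40],0],[-1,[0,0,0],0],[-1,[0,0,0],0]], "newtons": 80}}

```text
time: 6.22
tcp_pos: [0.4026, 0.2829, 0.1508]
tcp_rot: [180.0, 0.0, -32.6]
wrist_force: [-0.4, 0.1, -4.4]
gripper_width: 0.0567
grip_force: 86.1
```

```bash
python3 - <<'E'
from box import *
s=bot.get_state(); print(s['time'],s['tcp_pos'],s['tcp_rot'],s['wrist_force'],s['ft_torque'])
im,c=grab('wrist'); q=box(c,im,s['tcp_pos'][2]+.0335)
E
```

```text
6.225 [0.40262072 0.28292519 0.15084852] [ 1.79960069e+02  4.36889658e-03 -3.26205385e+01] [-0.39971957  0.10654208 -4.36115886] [ 0.05568296  0.18182997 -0.02606812]
px [[224, 0], [240, 317], [393, 319], [416, 0]]
rect ((451.70257568359375, 251.44940185546875), (56.6212272644043, 102.20748138427734), 56.95328140258789)
```

>>> {"api": "move_arm", "payload": {"targets": [[-1,[20,20,-10],0],[-1,[38,41,-10],0],[-1,[38,41,-10],0],[-1,[19,20,0],0],[-1,[0,0,0],-0.146],[-1,[0,0,0],-0.146],[-1,[0,0,0],-0.146],[-1,[0,0,0],-0.146],[-1,[0,40,0],0],[-1,[0,55,0],0],[-1,[0,55,0],0],[-1,[0,55,0],0]]}}

```text
time: 7.78
tcp_pos: [0.4359, -0.0879, 0.1799]
tcp_rot: [-180.0, 0.2, 0.9]
wrist_force: [1.1, 0.0, -3.3]
gripper_width: 0.0569
grip_force: 86.5
```

>>> {"api": "move_arm", "payload": {"targets": [[-1,[0,40,0],0],[-1,[0,0,0],0],[-1,[0,0,0],0]]}}

```text
time: 8.15
tcp_pos: [0.4371, -0.1255, 0.1801]
tcp_rot: [-179.9, 0.1, 0.9]
wrist_force: [0.8, 0.1, -2.2]
gripper_width: 0.0568
grip_force: 86.6
```

```bash
python3 - <<'E'
from box import *
s=bot.get_state(); print(s['time'],s['tcp_pos'],s['tcp_rot'],s['wrist_force'],s['gripper_width'])
im,c=grab('wrist','w3.png'); q=box(c,im,s['tcp_pos'][2]+.0335); np.savez('w3.npz',im=im,M=c[2])
E
```

```text
8.15 [ 0.43705334 -0.12547696  0.18014091] [-1.79928582e+02  1.32063492e-01  8.72371126e-01] [ 0.75509342  0.06556096 -2.22157106] 0.0567930214433091
px [[224, 0], [239, 317], [394, 319], [416, 0]]
rect ((495.7138977050781, -124.1277084350586), (102.09855651855469, 56.71207809448242), 0.49560487270355225)
```

View pics/w3.png

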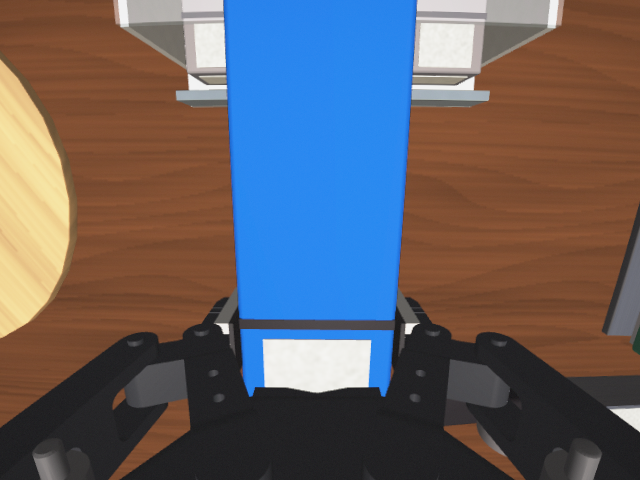

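The box is held straight. The lip strip is visible at rows 91–100, from column 177 to 489. I'll triangulate it against the first wrist view.

```bash
python3 - <<'E'
from h import *
ci=bot.camera_info('wrist'); a,b=np.load('w1.npz'),np.load('w3.npz')
ca=(np.array(ci['mtx']),ci['k1'],a['M']); cb=(ca[0],ca[1],b['M']); g=b['im'].astype(int).sum(2)//3
for u in (185,200,450,480): print(u,[(v,g[v,u]) for v in range(86,110)])
print([(u,g[95,u]) for u in list(range(172,181))+list(range(485,494))])
for n,p,q in [('L',(212.7,134.3),(176.3,99.8)),('R',(434.3,133.4),(489.3,99.8))]:
    print(n,tri(ray(ca,*p),ray(cb,*q)),onz(ca,*p,.038),onz(cb,*q,.038))
E
```

```text
185 [(86, np.int64(83)), (87, np.int64(82)), (88, np.int64(80)), (89, np.int64(76)), (90, np.int64(127)), (91, np.int64(171)), (92, np.int64(175)), (93, np.int64(175)), (94, np.int64(176)), (95, np.int64(176)), (96, np.int64(176)), (97, np.int64(177)), (98, np.int64(177)), (99, np.int64(174)), (100, np.int64(115)), (101, np.int64(94)), (102, np.int64(92)), (103, np.int64(93)), (104, np.int64(81)), (105, np.int64(80)), (106, np.int64(81)), (107, np.int64(81)), (108, np.int64(85)), (109, np.int64(85))]
200 [(86, np.int64(242)), (87, np.int64(242)), (88, np.int64(243)), (89, np.int64(235)), (90, np.int64(189)), (91, np.int64(171)), (92, np.int64(171)), (93, np.int64(172)), (94, np.int64(174)), (95, np.int64(173)), (96, np.int64(174)), (97, np.int64(173)), (98, np.int64(173)), (99, np.int64(166)), (100, np.int64(98)), (101, np.int64(94)), (102, np.int64(93)), (103, np.int64(92)), (104, np.int64(93)), (105, np.int64(99)), (106, np.int64(110)), (107, np.int64(106)), (108, np.int64(84)), (109, np.int64(86))]
450 [(86, np.int64(242)), (87, np.int64(242)), (88, np.int64(243)), (89, np.int64(2
[... 946 characters left out ...]
nt64(85)), (173, np.int64(85)), (174, np.int64(84)), (175, np.int64(99)), (176, np.int64(158)), (177, np.int64(174)), (178, np.int64(174)), (179, np.int64(174)), (180, np.int64(175)), (485, np.int64(174)), (486, np.int64(173)), (487, np.int64(174)), (488, np.int64(172)), (489, np.int64(125)), (490, np.int64(85)), (491, np.int64(85)), (492, np.int64(86)), (493, np.int64(85))]
L (array([ 0.54545904, -0.00859598,  0.03614538]), np.float64(0.000115575792385701)) [ 0.54530007 -0.00911705  0.038     ] [ 0.54521881 -0.00938411  0.038     ]
R (array([ 0.54892884, -0.26250004,  0.03893649]), np.float64(0.0008685499406580655)) [ 0.54863552 -0.26306567  0.038     ] [ 0.54944015 -0.26270071  0.038     ]
```

The lip's outer top edge lies at (0.547, -0.136, 0.038) with a rack yaw of about 0.85°, and the tool is already aligned with it. Next I'll back off a little, descend to window height and check.

>>> {"api": "move_arm", "payload": {"targets": [[-1,[-15,6,10],0],[-1,[0,6,25],0],[-1,[0,0,30],0],[-1,[0,0,30],0],[-1,[0,0,20],0],[-1,[0,0,0],0],[-1,[0,0,0],0]]}}

```text
time: 9.07
tcp_pos: [0.4236, -0.1379, 0.0671]
tcp_rot: [180.0, -0.1, 0.9]
wrist_force: [0.8, 0.3, -3.0]
gripper_width: 0.0566
grip_force: 86.4
```

```bash
python3 - <<'E'
from box import *
s=bot.get_state(); print(s['time'],s['tcp_pos'],s['tcp_rot'],s['wrist_force'],s['gripper_width'])
im,c=grab('wrist'); z=s['tcp_pos'][2]+.0335;q=box(c,im,z)
print([onz(c,u,v,z).round(4).tolist() for u,v in q])
S,cs=grab('scene')
cv2.imwrite('pics/s3.png',cv2.resize(S[200:320,200:400],None,fx=4,fy=4,interpolation=cv2.INTER_CUBIC)[:,:,::-1])
E
```

```text
9.075 [ 0.42355816 -0.13790432  0.0670937 ] [ 1.79998438e+02 -5.40779157e-02  9.29969276e-01] [ 0.8026569   0.28297508 -3.03166559] 0.056621637587301106
px [[224, 0], [239, 317], [394, 319], [416, 0]]
rect ((482.2058410644531, -136.5530242919922), (102.33961486816406, 56.72468185424805), 0.43951910734176636)
[[0.5327, -0.1083, 0.1006], [0.4317, -0.1088, 0.1006], [0.4318, -0.165, 0.1006], [0.5336, -0.1643, 0.1006]]
```

View pics/s3.png

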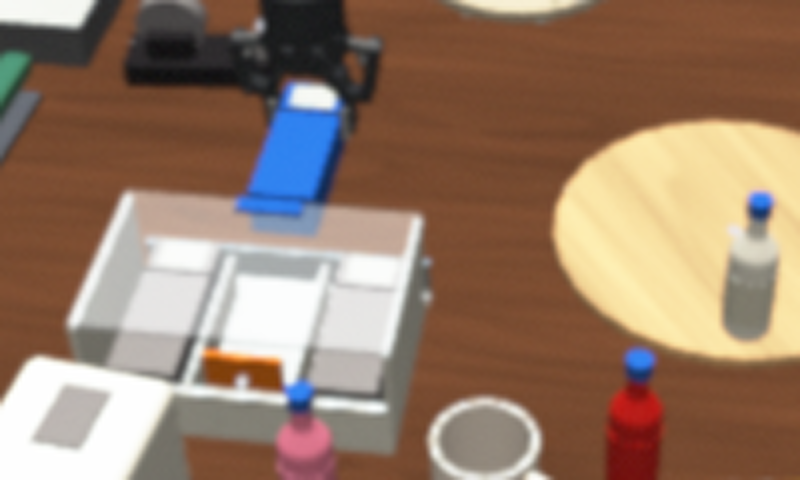

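>>> {"api": "move_arm", "payload": {"targets": [[-1,[20,0,2],0],[-1,[30,0,1],0],[-1,[30,0,0],0],[-1,[30,0,0],0],[-1,[15,0,0],0],[-1,[6,0,0],0],[-1,[0,0,4],0],[-1,[0,0,4],0],[-1,[0,0,0],0]]}}

```text
time: 10.3
tcp_pos: [0.5529, -0.1367, 0.0548]
tcp_rot: [-180.0, 0.1, 0.8]
wrist_force: [0.7, -0.1, -3.2]
gripper_width: 0.0564
grip_force: 86.6
```

```bash
python3 - <<'E'
from box import *
s=bot.get_state(); print(s['time'],s['tcp_pos'],s['tcp_rot'],s['wrist_force'],s['ft_torque'])
E
```

```text
10.3 [ 0.55292866 -0.1366924   0.05482804] [-1.79990060e+02  7.12923042e-02  8.31100234e-01] [ 0.72615091 -0.07338495 -3.21567441] [-0.00443092  0.10324311 -0.02170909]
```

>>> {"api": "move_arm", "payload": {"targets": [[-1,[0,0,2],0],[-1,[0,0,0],0],[-1,[0,0,0],0]], "newtons": 40}}

```text
time: 10.68
tcp_pos: [0.5539, -0.1366, 0.0534]
tcp_rot: [-180.0, -0.0, 0.8]
wrist_force: [0.4, 0.1, -3.3]
gripper_width: 0.0565
grip_force: 86.6
```

>>> {"api": "move_arm", "payload": {"targets": [[-1,[0,0,0],0],[-1,[0,0,0],0],[-1,[0,0,0],0],[-1,[0,0,0],0]], "newtons": 20}}

```text
time: 11.18
tcp_pos: [0.5539, -0.1365, 0.0533]
tcp_rot: [-180.0, -0.0, 0.9]
wrist_force: [-1.5, 0.4, -3.9]
gripper_width: 0.0569
grip_force: 86.6
```

```bash
python3 - <<'E'
from box import *
s=bot.get_state(); print(s['time'],s['tcp_pos'],s['tcp_rot'],s['wrist_force'],s['ft_torque'])
im,c=grab('wrist'); z=s['tcp_pos'][2]+.0335;q=box(c,im,z)
E
```

```text
11.175 [ 0.55390675 -0.1365352   0.05333328] [-1.79994401e+02 -4.58064812e-03  8.52475992e-01] [-1.47230678  0.42522384 -3.92040661] [ 0.06333482  0.17254574 -0.00395269]
px [[226, 0], [238, 256], [201, 263], [206, 321], [241, 323], [249, 396], [264, 386], [263, 338], [370, 339], [369, 386], [384, 396], [393, 323], [425, 321], [431, 265], [397, 256], [414, 0]]
rect ((595.816650390625, -134.71340942382812), (135.25559997558594, 80.28990173339844), 0.8602668046951294)
```

>>> {"api": "move_arm", "payload": {"targets": [[-1,[0,0,1],0],[0.32,[0,0,0],0],[0.32,[0,0,0],0],[0.33,[0,0,0],0],[0.33,[0,0,0],0]], "newtons": 20}}

```text
time: 11.85
tcp_pos: [0.5539, -0.1366, 0.0524]
tcp_rot: [-180.0, -0.0, 0.8]
wrist_force: [-0.1, -1.0, -3.3]
gripper_width: 0.0571
grip_force: 73.4
```

```bash
cat > st.py <<'E'
from box import *
s=bot.get_state(); print(s['time'],s['tcp_pos'],s['tcp_rot'].round(2),s['wrist_force'].round(2),s['ft_torque'].round(3),s['gripper_width'],s['grip_force'])
im,c=grab('wrist')
h=cv2.cvtColor(im,cv2.COLOR_RGB2HSV); m=cv2.inRange(h,(100,120,110),(130,255,255))
for v in (10,100,200,300,330,370):
    x=np.flatnonzero(m[v,230:425])+230
    if len(x): print(v,x.min(),x.max(),end=' | ')
x=np.flatnonzero((m[:,300:330]==0).mean(1)>.5); print('nonblue rows',x.min(),x[:40].tolist())
E
python3 st.py
```

```text
11.85 [ 0.55393118 -0.13658782  0.05237155] [-1.8e+02 -1.0e-02  8.5e-01] [-0.14 -1.02 -3.31] [0.001 0.165 0.036] 0.057054707424237364 73.39634656906128
10 230 413 | 100 231 407 | 200 236 400 | 300 230 424 | 330 241 392 | 370 243 389 | nonblue rows 260 [260, 261, 262, 263, 325, 326, 327, 328, 329, 339, 340, 341, 342, 343, 344, 345, 346, 347, 348, 349, 350, 351, 352, 353, 354, 355, 356, 357, 358, 359, 360, 361, 362, 363, 364, 365, 366, 367, 368, 369]
```

>>> {"api": "move_arm", "payload": {"targets": [[0.335,[0,0,0],0],[0.34,[0,0,0],0],[0.345,[0,0,0],0],[0.345,[0,0,0],0]]}}

```text
time: 12.4
tcp_pos: [0.5539, -0.1366, 0.0523]
tcp_rot: [-180.0, -0.0, 0.8]
wrist_force: [0.4, 0.6, -3.8]
gripper_width: 0.0575
grip_force: 35.0
```

```bash
python3 st.py
```

```text
12.4 [ 0.55388317 -0.13657569  0.05233108] [-180.     -0.      0.85] [ 0.43  0.6  -3.82] [0.026 0.177 0.086] 0.05751237895817559 35.043023228645325
10 230 412 | 100 231 407 | 200 235 401 | 300 230 424 | 330 241 368 | 370 243 390 | nonblue rows 260 [260, 261, 262, 263, 325, 326, 327, 328, 329, 340, 341, 342, 343, 344, 345, 346, 347, 348, 349, 350, 351, 352, 353, 354, 355, 356, 357, 358, 359, 360, 361, 362, 363, 364, 365, 366, 367, 368, 369, 370]
```

>>> {"api": "move_arm", "payload": {"targets": [[0.348,[0,0,0],0],[0.348,[0,0,0],0],[0.351,[0,0,0],0],[0.351,[0,0,0],0]]}}

```text
time: 12.95
tcp_pos: [0.5539, -0.1365, 0.0523]
tcp_rot: [-180.0, -0.0, 0.9]
wrist_force: [-0.2, -0.1, -3.2]
gripper_width: 0.0579
grip_force: 20.5
```

```bash
python3 st.py
```

```text
12.95 [ 0.55388058 -0.13654946  0.0523115 ] [-179.99   -0.      0.85] [-0.19 -0.12 -3.17] [-0.017  0.168  0.016] 0.057851811622984764 20.51245629787445
10 230 411 | 100 231 407 | 200 235 401 | 300 230 424 | 330 240 360 | 370 243 390 | nonblue rows 260 [260, 261, 262, 263, 325, 326, 327, 328, 329, 340, 341, 342, 343, 344, 345, 346, 347, 348, 349, 350, 351, 352, 353, 354, 355, 356, 357, 358, 359, 360, 361, 362, 363, 364, 365, 366, 367, 368, 369, 370]
```

>>> {"api": "move_arm", "payload": {"targets": [[0.353,[0,0,0],0],[0.353,[0,0,0],0],[0.353,[0,0,0],0],[0.355,[0,0,0],0],[0.355,[0,0,0],0],[0.355,[0,0,0],0]]}}

```text
time: 13.75
tcp_pos: [0.5545, -0.1366, 0.0528]
tcp_rot: [180.0, -0.1, 0.9]
wrist_force: [2.2, -0.4, -1.4]
gripper_width: 0.058
grip_force: 8.3
```

```bash
python3 st.py
```

```text
13.75 [ 0.55453813 -0.13657786  0.05275904] [ 1.7999e+02 -8.0000e-02  8.6000e-01] [ 2.21 -0.44 -1.37] [ 0.018 -0.412 -0.019] 0.05797850462896835 8.286801874637604
10 246 387 | 100 246 386 | 200 245 381 | 300 230 424 | 330 241 392 | 370 241 392 | nonblue rows 0 [0, 1, 2, 3, 110, 111, 112, 113, 114, 118, 163, 165, 166, 167, 168, 169, 171, 172, 176, 181, 184, 188, 189, 190, 191, 192, 193, 194, 195, 196, 197, 198, 199, 200, 201, 202, 203, 204, 205, 206]
```

>>> {"api": "move_arm", "payload": {"targets": [[0.4,[0,0,0],0],[0.5,[0,0,0],0],[0.6,[0,0,0],0],[0.6,[0,0,0],0],[0.6,[0,0,-20],0],[0.6,[-20,0,-40],0],[0.6,[-50,0,-50],0],[0.6,[-50,0,-50],0],[0.6,[0,0,0],0],[0.6,[0,0,0],0]]}}

```text
time: 15.05
tcp_pos: [0.4456, -0.1382, 0.2008]
tcp_rot: [180.0, -0.0, 0.8]
wrist_force: [-0.1, 0.4, -0.4]
gripper_width: 0.0681
grip_force: 0.0
```

```bash
python3 - <<'E'
from box import *
s=bot.get_state(); print(s['time'],s['tcp_pos'],s['tcp_rot'])
im,c=grab('wrist'); np.savez('w4.npz',im=im,M=c[2]); 
S,cs=grab('scene'); 
a=im[0:260,150:500]; b=cv2.resize(S[215:315,205:325],(420,350),interpolation=cv2.INTER_CUBIC)
a=cv2.resize(a,(380,282)); o=np.zeros((350,800,3),np.uint8); o[:282,:380]=a; o[:,380:]=b
cv2.imwrite('pics/m4.png',o[:,:,::-1])
E
```

```text
15.05 [ 0.44560737 -0.13821788  0.20080619] [ 1.79981142e+02 -4.90545562e-02  8.41386469e-01]
```

View pics/m4.png

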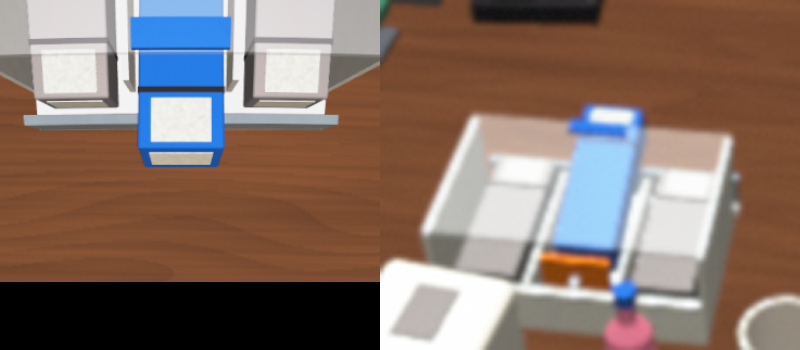

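Good: the far end is down inside the bay. The label end rests on the lip, its face between rows 138 (top edge) and 152 (bottom edge) in the full wrist image. I'll compute where that face is for the push.

```bash
python3 - <<'E'
from box import *
ci=bot.camera_info('wrist'); d=np.load('w4.npz'); c=(np.array(ci['mtx']),ci['k1'],d['M']); im=d['im']
h=cv2.cvtColor(im,cv2.COLOR_RGB2HSV); m=cv2.inRange(h,(100,120,60),(130,255,255))
v=np.flatnonzero(m[:200,283]);print(v.max())
for v in range(80,v.max()+1,8):
    x=np.flatnonzero(m[v]); print(v,x.min(),x.max(),end=' | ')
print(); L=np.array([.5471,-.136,0])
for u,v,z in [(315.7,138,.088),(315.7,152,.045),(283,152,.045),(350,152,.045)]: print((onz(c,u,v,z)-L).round(4))
E
```

```text
152Traceback (most recent call last):
  File "<stdin>", line 6, in <module>
    return umr_minimum(a, axis, None, out, keepdims, initial, where)
ValueError: zero-size array to reduction operation minimum which has no identity
```

```bash
python3 - <<'E'
from box import *
ci=bot.camera_info('wrist'); d=np.load('w4.npz'); c=(np.array(ci['mtx']),ci['k1'],d['M']); L=np.array([.5471,-.136,0])
for u,v,z in [(315.7,138,.088),(315.7,152,.045),(283,152,.045),(350,152,.045)]: print((onz(c,u,v,z)-L).round(4))
s=bot.get_state(); print(s['tcp_pos']-L)
E
```

```text
[-0.0233  0.0004  0.088 ]
[-0.0327  0.0004  0.045 ]
[-0.033   0.0289  0.045 ]
[-0.0322 -0.0294  0.045 ]
[-0.10162446 -0.0018635   0.19955387]
```

>>> {"api": "move_arm", "payload": {"targets": [[-1,[0,-2,20],0],[-1,[0,0,40],0],[-1,[0,0,40],0],[-1,[0,0,30],0],[-1,[0,0,14],0],[-1,[0,0,4],0],[-1,[20,0,0],0],[-1,[25,0,0],0],[-1,[8,0,0],0],[-1,[0,0,0],0]], "newtons": 40}}

```text
time: 16.4
tcp_pos: [0.4988, -0.1354, 0.0531]
tcp_rot: [-180.0, -0.0, 0.9]
wrist_force: [-0.3, -0.1, 0.0]
gripper_width: -0.0001
grip_force: 0.0
```

>>> {"api": "move_arm", "payload": {"targets": [[-1,[5,1,1],0],[-1,[5,0,0],0],[-1,[5,0,0],0],[-1,[5,0,0],0],[-1,[5,0,0],0],[-1,[5,0,0],0],[-1,[0,0,0],0]]}}

```text
time: 17.27
tcp_pos: [0.5293, -0.1359, 0.0519]
tcp_rot: [-180.0, -0.1, 0.9]
wrist_force: [0.1, -1.1, -0.3]
gripper_width: -0.0002
grip_force: 0.0
```

```bash
python3 - <<'E'
from box import *
s=bot.get_state(); print(s['tcp_pos'],s['wrist_force'])
im,c=grab('wrist'); S,cs=grab('scene'); T,ct=grab('top')
np.savez('w5.npz',im=im,M=c[2])
b=cv2.resize(S[205:305,205:325],(420,350),interpolation=cv2.INTER_CUBIC)
a=cv2.resize(im[150:440,160:480],(380,344)); o=np.zeros((350,800,3),np.uint8); o[:344,:380]=a; o[:,380:]=b
cv2.imwrite('pics/m5.png',o[:,:,::-1])
E
```

```text
[ 0.52926356 -0.13585511  0.05185824] [ 0.06971075 -1.09015963 -0.29976979]
```

View pics/m5.png

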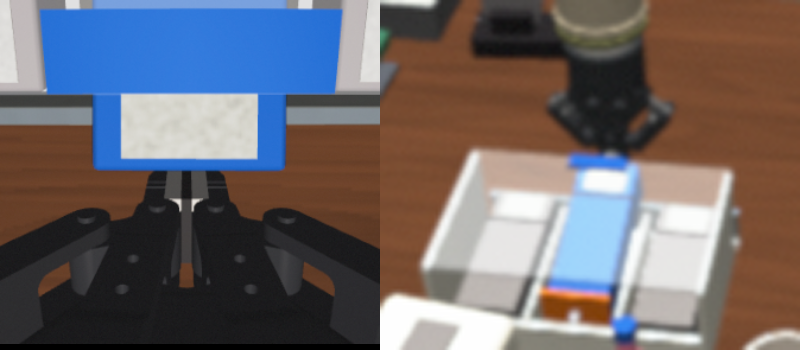

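The box has slid in and its far end is close to the orange plate. The label end's top edge is at about row 291, just ahead of the closed fingers. That was my tenth picture, so I'll work from numbers now.

>>> {"api": "move_arm", "payload": {"targets": [[-1,[4,0,0],0],[-1,[4,0,0],0],[-1,[4,0,0],0],[-1,[0,0,0],0]]}}

```text
time: 17.92
tcp_pos: [0.5404, -0.1357, 0.0514]
tcp_rot: [-180.0, 0.0, 0.8]
wrist_force: [-3.6, -0.3, -0.3]
gripper_width: -0.0001
grip_force: 1.6
```

```bash
cat > st2.py <<'E'
from box import *
s=bot.get_state(); print(s['time'],(s['tcp_pos']-[.5471,-.136,0]).round(4),s['wrist_force'].round(2))
im,c=grab('wrist'); S,cs=grab('scene'); g=im.astype(int)
h=cv2.cvtColor(im,cv2.COLOR_RGB2HSV); m=cv2.inRange(h,(100,120,60),(130,255,255))
for u in (245,250,255,375,380,385):
    v=np.flatnonzero(m[200:420,u])+200; print(u,(v.min(),v.max(),len(v)) if len(v) else None,end=' | ')
h=cv2.cvtColor(S,cv2.COLOR_RGB2HSV); o=cv2.inRange(h[270:310,245:280],(5,170,120),(14,255,255)); y,x=np.nonzero(o); print('\norange',len(y),x.mean()+245,y.mean()+270,y.min()+270,y.max()+270)
E
python3 st2.py
```

```text
17.925 [-0.0067  0.0003  0.0514] [-3.65 -0.27 -0.35]
245 (np.int64(206), np.int64(294), 89) | 250 (np.int64(205), np.int64(294), 90) | 255 (np.int64(206), np.int64(294), 89) | 375 (np.int64(207), np.int64(294), 78) | 380 (np.int64(205), np.int64(294), 90) | 385 (np.int64(205), np.int64(294), 90) | 
orange 83 259.9759036144578 293.2048192771084 290 296
```

>>> {"api": "move_arm", "payload": {"targets": [[-1,[3,0,0],0],[-1,[3,0,0],0],[-1,[2,0,0],0],[-1,[0,0,0],0]]}}

```text
time: 18.52
tcp_pos: [0.5486, -0.1356, 0.0516]
tcp_rot: [-180.0, 0.0, 0.9]
wrist_force: [-4.6, -0.4, -0.7]
gripper_width: -0.0001
grip_force: 1.9
```

```bash
python3 st2.py
```

```text
18.525 [0.0015 0.0004 0.0516] [-4.55 -0.35 -0.7 ]
245 (np.int64(207), np.int64(306), 70) | 250 (np.int64(203), np.int64(306), 73) | 255 (np.int64(201), np.int64(306), 70) | 375 (np.int64(240), np.int64(306), 67) | 380 (np.int64(209), np.int64(306), 76) | 385 (np.int64(204), np.int64(306), 70) | 
orange 51 258.98039215686276 294.156862745098 292 296
```

```bash
cat > pr.py <<'E'
from h import *
im,c=grab('wrist'); t=pose()[:3,3]
for off in (9,11,13):
    for z,dx in ((.052,0),(.06,1),(.07,4),(.08,7)): print(off,z,proj(c,[t[0]+(off+dx)/1000,t[1],z]).round(1)[1],end=' | ')
    print()
E
python3 pr.py
```

```text
9 0.052 282.5 | 9 0.06 287.1 | 9 0.07 289.6 | 9 0.08 292.5 | 
11 0.052 278.4 | 11 0.06 282.8 | 11 0.07 284.9 | 11 0.08 287.5 | 
13 0.052 274.2 | 13 0.06 278.4 | 13 0.07 280.3 | 13 0.08 282.4 |
```

```bash
cat > col.py <<'E'
from h import *
im,c=grab('wrist'); print(pose()[:3,3])
for u in (240,250,265,380):
    print(u,[(v,*im[v,u].tolist()) for v in range(196,322,5)])
T,ct=grab('top'); h=cv2.cvtColor(T,cv2.COLOR_RGB2HSV)
E
python3 col.py
```

```text
[ 0.54861492 -0.13564933  0.05174661]
240 [(196, 105, 139, 193), (201, 105, 138, 192), (206, 105, 138, 192), (211, 105, 137, 193), (216, 105, 138, 192), (221, 106, 139, 193), (226, 106, 138, 192), (231, 104, 137, 191), (236, 104, 138, 191), (241, 14, 37, 70), (246, 41, 104, 194), (251, 38, 105, 195), (256, 39, 104, 195), (261, 39, 103, 194), (266, 39, 104, 194), (271, 40, 103, 194), (276, 37, 103, 194), (281, 39, 103, 193), (286, 36, 101, 193), (291, 37, 103, 195), (296, 36, 103, 193), (301, 39, 102, 193), (306, 62, 88, 148), (311, 90, 55, 36), (316, 95, 57, 37), (321, 88, 54, 33)]
250 [(196, 108, 144, 202), (201, 108, 143, 202), (206, 108, 143, 202), (211, 108, 144, 203), (216, 109, 144, 202), (221, 110, 144, 203), (226, 108, 143, 201), (231, 108, 144, 203), (236, 108, 144, 203), (241, 17, 38, 71), (246, 40, 104, 196), (251, 43, 105, 196), (256, 40, 104, 195), (261, 40, 103, 195), (266, 38, 104, 195), (271, 38, 105, 195), (276, 39, 104, 194), (281, 38, 103, 194), (286, 38, 103, 194), (291, 40, 102, 194), (296, 35, 102, 193), (301, 38, 102, 194), (306, 61, 88, 151), (311, 90, 55, 36)
[... 442 characters left out ...]
5, 196), (291, 39, 104, 195), (296, 40, 105, 195), (301, 38, 103, 195), (306, 59, 91, 155), (311, 89, 56, 36), (316, 96, 59, 38), (321, 94, 58, 40)]
380 [(196, 107, 143, 202), (201, 107, 143, 202), (206, 107, 143, 202), (211, 109, 144, 203), (216, 108, 144, 203), (221, 108, 144, 203), (226, 108, 144, 202), (231, 107, 144, 202), (236, 108, 144, 203), (241, 18, 39, 71), (246, 44, 108, 198), (251, 45, 108, 198), (256, 44, 108, 198), (261, 41, 106, 197), (266, 44, 107, 199), (271, 42, 106, 198), (276, 44, 107, 198), (281, 43, 107, 198), (286, 43, 105, 197), (291, 42, 106, 197), (296, 43, 106, 197), (301, 42, 105, 195), (306, 72, 85, 140), (311, 88, 55, 36), (316, 94, 57, 34), (321, 101, 62, 39)]
```

```bash
cat > wid.py <<'E'
from h import *
im,c=grab('wrist'); t=pose()[:3,3]; g=im.astype(int)
d=g[:,:,2]-g[:,:,0]
K,k,M=c
for v in (40,80,120,160,190,225):
    x=np.flatnonzero(d[v]>50); x=x[(x>150)&(x<490)]
    if not len(x): continue
    a,b=x.min()-.5,x.max()+.5
    # height giving 58 mm width
    f=lambda z: np.linalg.norm(onz(c,a,v,z)-onz(c,b,v,z))
    zs=np.linspace(0,.12,241); z=zs[np.argmin([abs(f(z)-.058) for z in zs])]
    p=(onz(c,a,v,z)+onz(c,b,v,z))/2-[.5471,-.136,0]
    print(v,a,b,'z top',z,p.round(4))
u=316; print([(v,*g[v,u].tolist()) for v in range(150,246,4)])
E
python3 wid.py
```

```text
40 237.5 400.5 z top 0.064 [0.1069 0.0019 0.064 ]
80 237.5 400.5 z top 0.067 [0.0929 0.0017 0.067 ]
120 237.5 400.5 z top 0.07 [0.079  0.0015 0.07  ]
160 237.5 400.5 z top 0.073 [0.0652 0.0013 0.073 ]
190 237.5 400.5 z top 0.0755 [0.0548 0.0011 0.0755]
225 237.5 399.5 z top 0.078 [0.0426 0.0011 0.078 ]
[(150, 107, 143, 202), (154, 107, 142, 200), (158, 107, 143, 201), (162, 107, 142, 201), (166, 107, 142, 202), (170, 108, 143, 203), (174, 108, 143, 203), (178, 113, 110, 113), (182, 115, 111, 115), (186, 112, 112, 120), (190, 107, 142, 203), (194, 109, 143, 203), (198, 156, 171, 203), (202, 204, 203, 199), (206, 204, 202, 199), (210, 204, 202, 199), (214, 203, 202, 198), (218, 202, 200, 197), (222, 199, 196, 194), (226, 201, 199, 196), (230, 205, 203, 198), (234, 205, 203, 199), (238, 186, 187, 186), (242, 19, 39, 71)]
```

>>> {"api": "move_arm", "payload": {"targets": [[-1,[1.5,0,0],0],[-1,[1.5,0,0],0],[-1,[0,0,0],0]]}}

```text
time: 19.2
tcp_pos: [0.5512, -0.1356, 0.0516]
tcp_rot: [-180.0, 0.0, 0.8]
wrist_force: [-4.3, -0.1, -1.7]
gripper_width: -0.0002
grip_force: 2.3
```

```bash
python3 wid.py|head -6; python3 st2.py | head -1
```

```text
40 237.5 400.5 z top 0.0635 [0.1095 0.0019 0.0635]
80 237.5 400.5 z top 0.0665 [0.0955 0.0017 0.0665]
120 237.5 400.5 z top 0.0695 [0.0816 0.0015 0.0695]
160 237.5 400.5 z top 0.073 [0.0678 0.0013 0.073 ]
190 237.5 400.5 z top 0.0755 [0.0574 0.0012 0.0755]
225 237.5 399.5 z top 0.0775 [0.0451 0.0012 0.0775]
19.25 [0.0041 0.0004 0.0516] [-5.32 -0.35 -0.86]
```

```bash
python3 - <<'E'
from h import *
ci=bot.camera_info('wrist'); d=np.load('w2.npz'); c=(np.array(ci['mtx']),ci['k1'],d['M']); im=d['im'].astype(int)
print([(v,im[v,307].tolist()) for v in list(range(215,226))+list(range(250,258))])
e=onz(c,307,254,.086)
for v in (218,221,224.5): print(v,np.linalg.norm(onz(c,307,v,.086)-e))
im,c=grab('wrist'); print([(v,im[v,316].tolist()) for v in range(174,204,2)])
L=np.array([.5471,-.136,0])
for v in (177,187.5,197.5):
    # intersect ray with top plane z=.0775-.218(x-.0451)
    o,r=ray(c,316,v); o=o-L; t=(.0775-.218*(o[0]-.0451)-o[2])/(r[2]+.218*r[0]); print(v,(o+t*r).round(4))
E
```

```text
[(215, [55, 135, 235]), (216, [53, 135, 235]), (217, [61, 118, 211]), (218, [73, 79, 100]), (219, [75, 70, 71]), (220, [73, 68, 70]), (221, [67, 104, 178]), (222, [55, 136, 235]), (223, [54, 136, 235]), (224, [81, 147, 234]), (225, [180, 200, 229]), (250, [235, 235, 230]), (251, [224, 227, 229]), (252, [161, 189, 231]), (253, [53, 136, 235]), (254, [73, 132, 222]), (255, [187, 165, 171]), (256, [237, 203, 141]), (257, [235, 200, 138])]
218 0.039868587114347834
221 0.036630826295488896
224.5 0.03283475574165461
[(174, [104, 139, 197]), (176, [109, 113, 127]), (178, [110, 107, 110]), (180, [110, 107, 110]), (182, [110, 107, 110]), (184, [111, 107, 111]), (186, [111, 107, 110]), (188, [104, 139, 196]), (190, [105, 139, 197]), (192, [104, 139, 197]), (194, [105, 140, 197]), (196, [106, 139, 198]), (198, [125, 151, 197]), (200, [201, 199, 196]), (202, [198, 197, 193])]
177 [0.0618 0.0023 0.0739]
187.5 [0.0581 0.0022 0.0747]
197.5 [0.0547 0.0022 0.0754]
```

The box end is about 4 mm past the lip, with its bottom edge at x ≈ 12 mm and z ≈ 38 mm, but it is hanging by friction. I'll drag it down slightly with the fingers.

>>> {"api": "move_arm", "payload": {"targets": [[-1,[0,0,1.5],0],[-1,[0,0,1.5],0],[-1,[0,0,0],0]]}}

```text
time: 19.77
tcp_pos: [0.5504, -0.1357, 0.0482]
tcp_rot: [-180.0, 0.1, 0.8]
wrist_force: [-6.5, 0.2, -1.0]
gripper_width: -0.0001
grip_force: 3.4
```

```bash
python3 wid.py|head -6; python3 st2.py | head -1
```

```text
40 236.5 401.5 z top 0.0615 [0.1083 0.0018 0.0615]
80 236.5 401.5 z top 0.0645 [0.0945 0.0016 0.0645]
120 236.5 401.5 z top 0.0675 [0.0808 0.0014 0.0675]
160 236.5 400.5 z top 0.07 [0.067  0.0014 0.07  ]
190 236.5 400.5 z top 0.0725 [0.0567 0.0013 0.0725]
225 236.5 400.5 z top 0.0755 [0.0447 0.0011 0.0755]
19.825 [0.0034 0.0003 0.0483] [-7.35 -0.23 -0.59]
```

>>> {"api": "move_arm", "payload": {"targets": [[-1,[-3,0,0],0],[-1,[-6,0,0],0],[-1,[-14,0,0],0],[-1,[0,0,0],0]]}}

```text
time: 20.42
tcp_pos: [0.5278, -0.1362, 0.0491]
tcp_rot: [180.0, -0.0, 0.8]
wrist_force: [-0.2, -0.6, 1.1]
gripper_width: -0.0002
grip_force: 0.0
```

```bash
python3 wid.py|head -6; python3 st2.py | head -1
```

```text
40 241.5 395.5 z top 0.0535 [0.0885 0.0015 0.0535]
80 242.5 394.5 z top 0.055 [0.0741 0.0013 0.055 ]
120 244.5 392.5 z top 0.0545 [0.0595 0.001  0.0545]
160 186.5 451.5 z top 0.11750000000000001 [0.0448 0.001  0.1175]
190 189.5 448.5 z top 0.117 [0.0383 0.0009 0.117 ]
225 192.5 444.5 z top 0.117 [0.0303 0.0009 0.117 ]
20.475 [-0.0186 -0.0001  0.0492] [-0.33 -0.06  0.01]
```

The box has dropped, and its top now reads level at about 0.054 m. I'll retreat and verify.

>>> {"api": "move_arm", "payload": {"targets": [[-1,[-30,0,-20],0],[-1,[-40,0,-50],0],[-1,[-10,0,-50],0],[-1,[0,0,-40],0],[-1,[0,0,0],0],[-1,[0,0,0],0]]}}

```text
time: 21.32
tcp_pos: [0.4494, -0.137, 0.207]
tcp_rot: [-180.0, 0.0, 0.9]
wrist_force: [0.1, -0.9, -1.1]
gripper_width: -0.0001
grip_force: 0.0
```

```bash
python3 - <<'E'
from h import *
L=np.array([.5471,-.136,0]); s=bot.get_state(); print(s['time'],s['tcp_pos']-L)
im,c=grab('wrist'); g=im.astype(int); d=g[:,:,2]-g[:,:,0]
for v in range(20,140,8):
    x=np.flatnonzero(d[v]>45); x=x[(x>200)&(x<440)]
    if len(x): 
        a,b=x.min()-.5,x.max()+.5; p,q=onz(c,a,v,.052)-L,onz(c,b,v,.052)-L; print(v,a,b,'w',round(p[1]-q[1],4),'mid',((p+q)/2).round(4))
print([(v,*g[v,316].tolist()) for v in range(40,150,3)])
print([(v,*g[v,290].tolist()) for v in range(85,150,2)])
T,ct=grab('top'); h=cv2.cvtColor(T,cv2.COLOR_RGB2HSV); m=cv2.inRange(h[190:220,230:255],(100,120,60),(130,255,255)); print('cap',np.argwhere(m).mean(0)[::-1]+[230,190])
E
```

```text
21.325 [-0.09768065 -0.00098419  0.20702838]
20 281.5 354.5 w 0.0585 mid [0.0743 0.0014 0.052 ]
28 272.5 363.5 w 0.0733 mid [0.0685 0.0013 0.052 ]
36 273.5 363.5 w 0.0728 mid [0.0625 0.0008 0.052 ]
44 273.5 362.5 w 0.0723 mid [0.0565 0.0011 0.052 ]
52 273.5 362.5 w 0.0726 mid [0.0505 0.001  0.052 ]
60 282.5 353.5 w 0.0581 mid [0.0444 0.0009 0.052 ]
68 282.5 353.5 w 0.0584 mid [0.0383 0.0008 0.052 ]
76 282.5 353.5 w 0.0587 mid [0.0322 0.0007 0.052 ]
84 282.5 353.5 w 0.059 mid [0.026  0.0006 0.052 ]
92 282.5 353.5 w 0.0592 mid [0.0197 0.0005 0.052 ]
100 283.5 353.5 w 0.0587 mid [0.0134 0.     0.052 ]
108 286.5 349.5 w 0.0531 mid [0.007  0.0003 0.052 ]
[(40, 50, 135, 236), (43, 49, 135, 236), (46, 53, 136, 237), (49, 49, 135, 236), (52, 53, 134, 235), (55, 92, 131, 195), (58, 188, 200, 213), (61, 234, 232, 227), (64, 233, 233, 227), (67, 233, 233, 227), (70, 232, 231, 226), (73, 235, 233, 228), (76, 231, 230, 225), (79, 234, 233, 228), (82, 233, 232, 226), (85, 234, 233, 228), (88, 237, 236, 231), (91, 237, 237, 232), (94, 239, 239, 234), (97, 181, 197, 215), (100, 50, 135, 236), (103, 
[... 319 characters left out ...]
9)]
[(85, 51, 135, 236), (87, 49, 136, 237), (89, 49, 136, 236), (91, 51, 137, 237), (93, 51, 137, 237), (95, 52, 137, 237), (97, 50, 137, 237), (99, 49, 135, 236), (101, 34, 119, 223), (103, 22, 64, 122), (105, 23, 65, 122), (107, 23, 64, 121), (109, 64, 83, 124), (111, 160, 171, 179), (113, 160, 170, 178), (115, 159, 168, 177), (117, 158, 169, 177), (119, 132, 138, 134), (121, 91, 92, 90), (123, 115, 88, 73), (125, 120, 75, 47), (127, 127, 79, 52), (129, 128, 79, 51), (131, 131, 81, 52), (133, 132, 81, 52), (135, 129, 79, 50), (137, 121, 73, 49), (139, 126, 77, 49), (141, 126, 79, 50), (143, 127, 78, 50), (145, 121, 74, 49), (147, 129, 79, 50), (149, 126, 77, 47)]
cap [241.71875 204.90625]
```

The box is down flat behind the lip and centred within 1 mm, but there seems to be a gap of about 4 mm to the lip. I'll press gently on the label end from above to be sure it is seated.

>>> {"api": "move_arm", "payload": {"targets": [[-1,[40,-1,0],0],[-1,[45,0,0],0],[-1,[25,0,20],0],[-1,[0,0,50],0],[-1,[0,0,45],0],[-1,[0,0,20],0],[-1,[0,0,10],0],[-1,[0,0,0],0],[-1,[0,0,0],0]]}}

```text
time: 22.55
tcp_pos: [0.5602, -0.1346, 0.0635]
tcp_rot: [180.0, -0.1, 0.9]
wrist_force: [-0.1, -0.2, 1.1]
gripper_width: -0.0001
grip_force: 0.0
```

```bash
cat > wid2.py <<'E'
from h import *
im,c=grab('wrist'); L=np.array([.5471,-.136,0]); d=(im[:,:,2].astype(float)-im[:,:,0]); print((pose()[:3,3]-L).round(4), bot.get_state()['wrist_force'].round(2))
A=[]
for v in range(5,235,3):
    r=d[v]; m=r[300:330].max(); 
    if m<60: continue
    x=np.flatnonzero(r>m/2); x=x[(x>200)&(x<440)]
    if len(x)<2: continue
    a,b=x.min(),x.max()
    a=a-(r[a]-m/2)/(r[a]-r[a-1]); b=b+(r[b]-m/2)/(r[b]-r[b+1])
    f=lambda z: np.linalg.norm(onz(c,a,v,z)-onz(c,b,v,z))
    f0,f1=f(0),f(.1); z=(f0-.058)/(f0-f1)*.1
    p=(onz(c,a,v,z)+onz(c,b,v,z))/2-L; A.append([v,b-a,*p])
A=np.array(A); A=A[(A[:,4]>.03)&(A[:,4]<.09)]
print(A[::4].round(4)); k=np.polyfit(A[:,2],A[:,4],1); print('slope,z0',k,len(A)); print('y fit',np.polyfit(A[:,2],A[:,3],1))
E
python3 wid2.py
```

```text
[0.0132 0.0014 0.0637] [ 0.01 -0.17  0.17]
[[5.000000e+00 1.386806e+02 1.400000e-01 2.200000e-03 5.000000e-02]
 [1.700000e+01 1.379369e+02 1.354000e-01 2.000000e-03 5.010000e-02]
 [2.900000e+01 1.372500e+02 1.307000e-01 2.000000e-03 5.030000e-02]
 [4.100000e+01 1.364926e+02 1.259000e-01 1.900000e-03 5.040000e-02]
 [5.300000e+01 1.357799e+02 1.212000e-01 1.800000e-03 5.060000e-02]
 [6.500000e+01 1.354407e+02 1.162000e-01 1.700000e-03 5.120000e-02]
 [7.700000e+01 1.345938e+02 1.114000e-01 1.700000e-03 5.130000e-02]
 [8.900000e+01 1.338098e+02 1.065000e-01 1.600000e-03 5.150000e-02]
 [1.010000e+02 1.329298e+02 1.016000e-01 1.600000e-03 5.160000e-02]
 [1.130000e+02 1.321030e+02 9.660000e-02 1.400000e-03 5.170000e-02]
 [1.250000e+02 1.313429e+02 9.150000e-02 1.400000e-03 5.200000e-02]
 [1.370000e+02 1.303262e+02 8.640000e-02 1.300000e-03 5.200000e-02]
 [1.490000e+02 1.296900e+02 8.120000e-02 1.200000e-03 5.250000e-02]
 [1.610000e+02 1.286512e+02 7.600000e-02 1.100000e-03 5.250000e-02]
 [1.730000e+02 1.280171e+02 7.070000e-02 1.000000e-03 5.300000e-02]
 [1.850000e+02 1.269307e+02 6.530000e-02 1.000000e-03 5.300000e-02]
 [1.970000e+02 1.263471e+02 5.990000e-02 9.000000e-04 5.360000e-02]
 [2.090000e+02 1.251038e+02 5.430000e-02 8.000000e-04 5.340000e-02]
 [2.300000e+02 1.236083e+02 4.450000e-02 6.000000e-04 5.400000e-02]]
slope,z0 [-0.04439236  0.05605777] 73
y fit [ 1.5866563e-02 -8.7129624e-05]
```

>>> {"api": "move_arm", "payload": {"targets": [[-1,[0,0,4],0],[-1,[0,0,2],0],[-1,[0,0,2],0],[-1,[0,0,2],0],[-1,[0,0,0],0]]}}

```text
time: 23.22
tcp_pos: [0.5594, -0.1344, 0.0523]
tcp_rot: [-180.0, 0.0, 0.9]
wrist_force: [-0.2, -0.3, -0.4]
gripper_width: 0.0001
grip_force: 0.0
```

```bash
python3 wid2.py | tail -2;python3 -c "
from h import *
s=bot.get_state();print(s['tcp_pos'],s['wrist_force'])"
```

```text
slope,z0 [0.00064981 0.04868051] 73
y fit [ 0.01618578 -0.00013962]
[ 0.55940791 -0.13442893  0.05238571] [ 0.20322323 -0.10608881 -0.53691434]
```

Pressing took the slope from -0.044 to 0.0006, so the box now lies flat. I'll retreat and check the gap.

>>> {"api": "move_arm", "payload": {"targets": [[-1,[0,0,-10],0],[-1,[0,0,-30],0],[-1,[0,0,-50],0],[-1,[-50,0,-50],0],[-1,[-55,0,-15],0],[-1,[0,0,0],0],[-1,[0,0,0],0]]}}

```text
time: 24.15
tcp_pos: [0.4606, -0.136, 0.2026]
tcp_rot: [180.0, -0.1, 0.8]
wrist_force: [0.0, 0.6, 0.3]
gripper_width: 0.0002
grip_force: 0.0
```

```bash
python3 - <<'E'
from h import *
L=np.array([.5471,-.136,0]); s=bot.get_state(); print(s['time'],s['tcp_pos']-L)
im,c=grab('wrist'); g=im.astype(int)
print([(v,*g[v,290].tolist()) for v in range(90,130)])
T,ct=grab('top'); h=cv2.cvtColor(T,cv2.COLOR_RGB2HSV); m=cv2.inRange(h[190:220,230:255],(100,120,60),(130,255,255)); print('cap',np.argwhere(m).mean(0)[::-1]+[230,190])
for x,z in((0,.038),(8,.038),(8,.052),(12,.052)): print(x,z,proj(c,L+[x/1000,.02,z]).round(1))
E
```

```text
24.15 [-8.64538339e-02  1.79201434e-05  2.02561224e-01]
[(90, 52, 137, 237), (91, 53, 138, 237), (92, 53, 137, 237), (93, 53, 137, 237), (94, 52, 138, 237), (95, 53, 138, 238), (96, 53, 138, 238), (97, 55, 139, 238), (98, 53, 138, 238), (99, 53, 137, 238), (100, 55, 138, 238), (101, 54, 138, 238), (102, 53, 137, 237), (103, 52, 138, 237), (104, 55, 140, 238), (105, 53, 139, 238), (106, 55, 138, 238), (107, 56, 140, 238), (108, 54, 139, 238), (109, 56, 140, 238), (110, 55, 140, 238), (111, 55, 139, 238), (112, 53, 138, 238), (113, 56, 141, 238), (114, 53, 139, 238), (115, 56, 140, 238), (116, 55, 140, 238), (117, 54, 139, 238), (118, 55, 140, 238), (119, 46, 130, 231), (120, 33, 109, 210), (121, 27, 79, 153), (122, 24, 54, 99), (123, 119, 128, 137), (124, 156, 166, 172), (125, 159, 170, 177), (126, 158, 169, 177), (127, 158, 168, 177), (128, 159, 169, 178), (129, 159, 169, 176)]
cap [241.75757576 204.81818182]
0 0.038 [296.3 131.5]
8 0.038 [296.3 122. ]
8 0.052 [295.3 120.2]
12 0.052 [295.3 115.2]
```

The box end is now against the lip: its top edge is at row 120 and the lip's inner edge at row 122.5, matching the predicted rows. The box is flat, the bottle's cap has not moved, and the arm is clear, so I'm handing the job in.

```bash
python3 -c "
from cell import bot
print(bot.finish_job())"
```

```text
the job is handed in; nothing more can be done
None
```

The blue slide box lies flat in the tagged bay, centred within about 2 mm and with its labelled end against the lip; the bottle's cap has not moved in the top view and the arm is clear, and the job was handed in with the robot's clock at about 24 s, with no verdict returned.

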